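# Light a sample vial at a slant with the pen torch

### The arm

A 6-joint arm with a two-finger parallel gripper is mounted at the origin on a cart in front of the work surface, level with it; the furniture and walls round the work are solid. World frame = base frame: x ahead of the robot, y to its left, z up, the work surface at z = 0. Lengths are in mm, angles in degrees, forces in N, time in s.
With the tool pointing down it reaches from about 300 to 850 mm from the base axis. Payload 4.2 kg.
Tool frame: the origin (TCP) lies at the centre of the arm's flange, where the gripper is bolted on; the fingertips stand 191 mm ahead of it and the grasp point (between the pads) lies 172 mm ahead of it; y points along the fingers, x is the direction in which the jaws open and shut, and the axes are right-handed (so a half turn about y gives the same grasp; the last joint's range is limited). The gripper opens to 91 mm and grips with 3 to 60 N. Pads are 32 mm wide; open, the fingers measure 118 mm over their backs; the gripper's body (76 mm by 178 mm) begins 60 mm behind the grasp point.
Start: joints at [-78.151, 18.312, 89.639, -0, 72.044, -1.146], TCP at [129.293, -560.273, 404.776] pointing down, gripper open.
Joint ranges: [-177.97, 177.97], [-48.28, 115.42], [12.27, 149.76], [-77.06, 257.06], [2.81, 150.46], [-146.56, 146.56]. Speed limits (degrees/s): [147.25, 147.25, 180, 180, 180, 180].

### API

Orientations are given as [roll, pitch, yaw] about the fixed x, y, z axes, in that order (R = Rz(yaw) Ry(pitch) Rx(roll)).
In Python, from workcell import env gives the robot as it stands.
- The arm moves only by the tool carry_out, never from a script. Its argument "increments" is a list of rows, each a list of 3 entries, a list of its own where there are three numbers: the turn, a rotation vector about the tool's x, y, z in rad, then the shift along the tool's x, y, z in mm, then the closure, from 0 (fully open) to 1 (shut). In form: [[[wx, wy, wz], [dx, dy, dz], claw], ...]. A call has 1 to 10 rows; each row is the pose to reach, as a shift and turn from the pose commanded when the call began, along the tool's axes at that moment; what a row does not reach only later rows make up. A row lasts 1/12 s, in which the tool goes at most 41.7 mm and 7.16 degrees, less where a joint would pass 70% of its speed; a pose out of reach is approached as far as the arm can. A call with a gripper value outside its range is refused whole. The fingers move at their own pace and stop on an object; "force" is the grip in N (left out, the last holds). Time passes only in rows, so rows that repeat a pose let the fingers close. It gives the time, the measured TCP pose, the force and the opening at its end, in the units of the state.
- env.state(): the state, without advancing time (a new reading comes with each control period).
- env.grab_frame(name): name is "scene" or "top" or "wrist"; returns a dict with "frame" (400x640x3 uint8, blue, green, red), "z_map" (400x640 float32, mm along the optical axis (not along the pixel's ray), 0 where there is no reading), "camera_matrix" (3x3 intrinsics, pixels), "rvec" (rotation vector, rad) and "tvec" (3), from world to camera coordinates, as OpenCV has them; the wrist camera has in their place "hand_eye" (4x4, takes a point from camera to tool coordinates, whose origin is the TCP and whose axes are the tool frame's). Camera axes: x right, y down, z forward; pixel columns grow to the right and rows downward; lengths in mm; the calibration is good to about 2 mm. A picture is of the moment at which its call begins: read the wrist's pose just before it.
- env.job_done(): hands the job in, once; it reports no verdict.
The state is a dict: "time_s": time; "qpos": joint angles; "qvel": joint speeds; "effort": joint torques, N m; "ee_pos": TCP position; "ee_rot": TCP orientation; "force": force on the tool from outside, world axes, zero at the start; "torque": the same for the moment, N m; "gripper_width": finger opening in mm.
Only numpy, scipy, OpenCV 4.12 (cv2) and the standard library are available. Lean on these libraries where they do the work, as an engineer would, in place of code of your own. Each camera call takes 0.05 s, during which the arm holds its last target. There are 200 camera calls.

### The job

The sealed blue-capped vial has to be looked through in slanting light: stand that vial upright in the middle of the white plate of the lab jack and let go of it, leaving the other two vials where they are. Then draw the lit pen torch straight up out of its holder, tilt it about half-way between upright and level with its tail up, and aim it at the middle of the vial with the lens about 10 cm away, so that the light comes in under the cap. Finish while still holding the torch steady in that pose, clear of the vial, jack and holder; do not drop either thing.

Things in the scene. Friction and masses are not known exactly. Their poses are not given: they have to be found in the camera images.
- vial_blue_centre (a point): Centre (half-way up) of the small sample vial with the BLUE screw cap; round, 22 mm in diameter, 45 mm tall (the cap is the top 11 mm), about 22 g, loose, standing upright on the bench. z axis up through the cap.
- vial_black_centre (a point): Centre of the like vial with the BLACK cap (22 mm wide, 45 mm tall), a bystander.
- vial_white_centre (a point): Centre of the like vial with the WHITE cap (22 mm wide, 45 mm tall), a bystander.
- plate_centre (a point): Centre of the upper face of the white top plate of the free-standing scissor lab jack near the middle of the work area (not the one on the blue base at the right). The plate is 152 mm (x of this frame) by 140 mm (y), flat, level, 103 mm above the bench; the jack does not move. Its black star knob is below the plate at -x.
- holder_mouth (a point): Centre of the mouth (upper rim) of the torch holder, 50 mm above the bench: a white collar 41 mm in diameter on a round foot 72 mm in diameter, fixed, with an upright blind bore 27 mm wide and 40 mm deep.
- torch_centre (a point): Middle of the lit pen torch: 130 mm long, 70 g, loose, lens down in the holder. z axis from lens (65 mm away at -z) to orange tail button (65 mm at +z): it shines along -z. Head 24 mm wide for 28 mm from the lens, tapering until 36 mm, then a round silver barrel with black rings 18 mm wide. Start: lens 10 mm, tail 140 mm above the bench. It balances about 56 mm from the lens.
Not all that is in view belongs to the job. What is shaped like the part that bears torch_centre but pink or red is not meant.

How it is judged:
By the outcome, as a careful person would: the job done as asked, in the order asked, and still so for the second after the job is handed in, while the arm keeps its last pose, push and grip.
It also fails if it takes over 48 s, if anything falls off the work surface, if the arm or the gripper's body presses on something with over 40 N, if the wrist force passes 120 N, or if a joint passes its speed limit or range.

## Working session

There is one attempt and no reset: what is moved stays moved. The work goes in short steps, Python scripts to look and compute and a tool call to move; the robot and the scene stay as the last step left them, time stands still between calls to the robot, and variables do not carry over. Pictures are saved under pics/ and viewed, about 8 in all and at most 12, crops included, and the job is handed in when it is done.

Besides the shell and the picture viewer there is one more tool, called after "Emit:" as name(argument=value, ...) on one line, values as JSON. carry_out: Moves the arm, as the interface text tells. Its arguments: {"type":"object","properties":{"increments":{"type":"array","items":{"type":"array"}},"force":{"type":"number"}},"required":["increments"]}

```bash
mkdir -p pics; ls; cat > h.py <<'E'
import numpy as np, cv2
from scipy.spatial.transform import Rotation as R
from workcell import env
def grab(n):
    s=env.state(); f=env.grab_frame(n); f['s']=s
    if n=='wrist':
        T=np.eye(4); T[:3,:3]=R.from_euler('xyz',s['ee_rot'],degrees=True).as_matrix(); T[:3,3]=s['ee_pos']
        f['c2w']=T@f['hand_eye']
    else:
        M=np.eye(4); M[:3,:3]=cv2.Rodrigues(np.array(f['rvec'],float))[0]; M[:3,3]=np.ravel(f['tvec']); f['c2w']=np.linalg.inv(M)
    return f
def ray(f,u,v):
    K=np.array(f['camera_matrix']); d=f['c2w'][:3,:3]@np.array([(u-K[0,2])/K[0,0],(v-K[1,2])/K[1,1],1.]); return f['c2w'][:3,3],d
def onz(f,u,v,z):
    o,d=ray(f,u,v); return o+d*(z-o[2])/d[2]
def dep(f,u,v):
    o,d=ray(f,u,v); return o+d*float(f['z_map'][int(v),int(u)])
E
python3 - <<'E'
from h import *
print(env.state())
for n in ('scene','top'):
    f=grab(n); cv2.imwrite(f'pics/{n}0.png',f['frame']); print(n,f['c2w'].round(2).tolist(),np.array(f['camera_matrix']).tolist())
    np.savez(f'{n}0.npz',**{k:f[k] for k in('frame','z_map','c2w','camera_matrix')})
E
```

```text
pics
{'time_s': 0.0, 'qpos': array([-7.81513267e+01,  1.83493994e+01,  8.97058777e+01,  1.28408334e-03,
        7.20420374e+01, -1.14665298e+00]), 'qvel': array([ 0.00865385,  0.15600713,  0.04362838,  0.05296423, -0.01023485,
       -0.00776879]), 'effort': array([ 9.79617471e-04, -4.12456262e+01, -2.31968611e+01,  7.29539269e-02,
        4.57691553e-02, -1.24837643e-04]), 'ee_pos': array([ 129.2627633 , -560.10760706,  403.94604185]), 'ee_rot': array([-89.99683198,   0.0972706 , -77.00506802]), 'force': array([-0.14370156, -0.06080852,  0.52906601]), 'torque': array([-0.04717063,  0.02818415,  0.00402317]), 'gripper_width': 91.12036651134875}
scene [[0.91, -0.29, 0.29, 284.7], [-0.41, -0.62, 0.67, -670.43], [-0.02, -0.73, -0.69, 716.77], [0.0, 0.0, 0.0, 1.0]] [[423.4767283902597, 0.0, 320.1172883775608], [0.0, 423.4767283902597, 201.57337139227045], [0.0, 0.0, 1.0]]
top [[0.01, -0.99, 0.17, 426.03], [-1.0, -0.01, 0.03, -79.41], [-0.02, -0.17, -0.99, 949.27], [0.0, 0.0, 0.0, 1.0]] [[372.79235735410174, 0.0, 322.95072637254225], [0.0, 372.79235735410174, 197.03384056443818], [0.0, 0.0, 1.0]]
```

View pics/scene0.png

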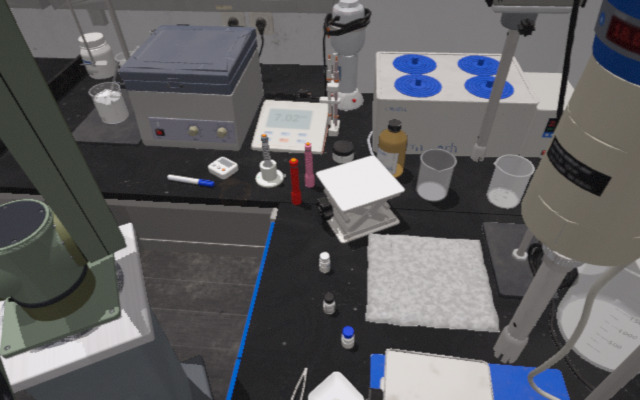

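View pics/top0.png

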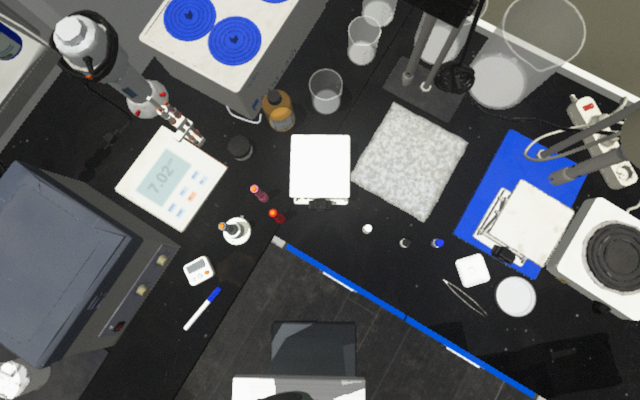

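```bash
cat > m.py <<'E'
from h import *
F={}
for n in('scene','top'):
    F[n]=dict(np.load(n+'0.npz'))
def blob(n,m,box):
    x0,y0,x1,y1=box; z=np.zeros_like(m); z[y0:y1,x0:x1]=m[y0:y1,x0:x1]
    k,l,st,c=cv2.connectedComponentsWithStats(z.astype(np.uint8)); i=1+np.argmax(st[1:,4]); return c[i],st[i],l==i
f=F['top'];hsv=cv2.cvtColor(f['frame'],cv2.COLOR_BGR2HSV);H,S,V=[hsv[...,i].astype(int) for i in range(3)]
c,st,_=blob('top',(H>105)&(H<135)&(S>120)&(V>60),(425,230,450,255));print('blue',c,st,onz(f,*c,45))
c,st,_=blob('top',(V>150)&(S<60),(355,215,380,240));print('white',c,st,onz(f,*c,45))
c,st,m=blob('top',(V>200)&(S<40),(280,125,360,210));r=cv2.minAreaRect(np.argwhere(m)[:,::-1].astype(np.float32));print('plate',r)
b=cv2.boxPoints(r);print([onz(f,*p,103).round(1).tolist() for p in b],onz(f,*r[0],103),dep(f,320,165))
c,st,_=blob('top',(V>150)&(S<60),(215,210,260,250));print('holder',c,st,onz(f,*c,50))
c,st,_=blob('top',(H<22)&(S>110)&(V>80),(212,215,230,240));print('tail',c,st,onz(f,*c,140))
f=F['scene'];hsv=cv2.cvtColor(f['frame'],cv2.COLOR_BGR2HSV);H,S,V=[hsv[...,i].astype(int) for i in range(3)]
c,st,_=blob('s',(H>105)&(H<135)&(S>120)&(V>60),(335,320,362,350));print('blue',c,st,onz(f,*c,40))
c,st,_=blob('s',(H<22)&(S>110)&(V>80),(257,125,275,145));print('tail',c,st,onz(f,*c,138))
b=cv2.imread('pics/top0.png')[190:260,200:290];b2=cv2.imread('pics/scene0.png')[120:215,230:330]
cv2.imwrite('pics/c1.png',np.hstack([cv2.resize(b,(400,311)),cv2.resize(b2,(327,311))]))
E
python3 m.py
```

```text
blue [439.5862069  242.12068966] [436 238   8   9  58] [ 475.22041125 -335.74067156   45.        ]
white [366.92857143 228.28571429] [363 224   9  10  70] [ 506.49607886 -162.52659979   45.        ]
plate ((319.6208190917969, 168.8051300048828), (60.00703048706055, 69.56258392333984), 1.3322197198867798)
[[558.0, 21.8, 103.0], [725.5, 22.8, 103.0], [722.6, -119.8, 103.0], [556.0, -116.2, 103.0]] [639.15206873 -47.99286022 103.        ] [648.19919885 -48.76441547 103.43293447]
holder [236.85889571 230.81595092] [218 216  33  29 489] [496.54655548 152.54043606  50.        ]
tail [221.22222222 225.5       ] [219 224   5   4  18] [500.74084592 164.3835715  140.        ]
blue [347.6097561  331.28455285] [342 325  12  14 123] [ 475.24205052 -333.85608485   40.        ]
tail [263.66666667 135.11111111] [262 134   4   3   9] [500.45856998 164.72245528 138.        ]
```

View pics/c1.png

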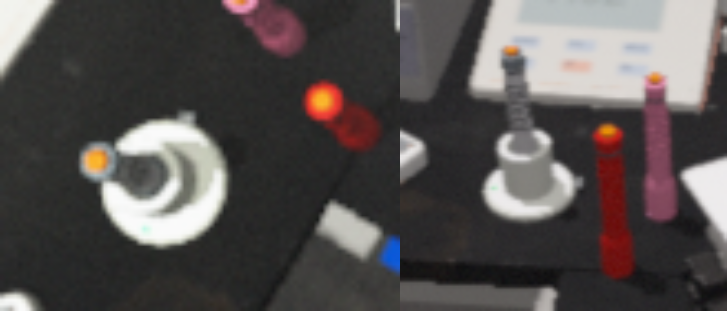

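```bash
cat >> m.py <<'E'
print('-----')
f=F['top'];K=f['camera_matrix'];Z=f['z_map'];v,u=np.mgrid[:400,:640]
P=np.stack([(u-K[0,2])/K[0,0]*Z,(v-K[1,2])/K[1,1]*Z,Z],-1)@f['c2w'][:3,:3].T+f['c2w'][:3,3];P[Z==0]=np.nan
m=(abs(P[...,2]-103)<6)&(u>280)&(u<360)&(v>125)&(v<215);q=P[m];print('plate depth',np.percentile(q,[1,50,99],axis=0).round(1).tolist())
r=cv2.minAreaRect(q[:,:2].astype(np.float32));print(r)
for n,(a,b) in dict(red=(277,215),pink=(255,188),black=(405,243)).items():print(n,onz(f,a,b,130 if n!='black' else 45).round(0))
print('height map rows x 200..850, cols y 300..-650 step 50')
for x in range(200,850,50):
    o=[]
    for y in range(300,-650,-50):
        k=(abs(P[...,0]-x-25)<25)&(abs(P[...,1]-y+25)<25)&np.isfinite(P[...,2]);o.append(f'{np.max(P[k][:,2]):4.0f}' if k.any() else '   .')
    print(x,*o)
E
python3 m.py|sed -n '/-----/,$p'
```

```text
-----
plate depth [[571.8, -116.5, 98.7], [644.4, -47.5, 102.2], [721.8, 22.3, 105.5]]
((646.6710815429688, -46.34498596191406), (153.39808654785156, 140.67141723632812), 0.036651741713285446)
red [526.  44. 130.]
pink [587.  96. 130.]
black [ 472. -253.   45.]
height map rows x 200..850, cols y 300..-650 step 50
200    3    3 -792 -789 -789 -791 -790 -794 -791 -791 -791 -791   -5    4    4    4    4    4    3
250   15   15    3 -790 -791 -793 -792 -789 -791 -792  -30    5    4    4    5    4    4    4    3
300   13   21    4 -790 -787 -793 -792 -790  -32    2    3    3    4   10   11   19   21   19    5
350   24   23   14    4 -793 -792  -82    0    4    5    5    6    7   16   17   19   20   19   54
400   22   21    3    5   -2  -30    3    6    5    5    3    4    4   17   16  118  119  116   56
450   15    3  141   50    3    4    3    4    5   46   45   48   47   21  118  119  118  118   55
500   27    4  142   50  131  126   65   64    4   47    3   11   13   20  119  119  119  118  119
550   33   22    4  131  131  105  106  105  105    9   16   16   16    5   20  478  407  119  116
600   39   29    4    4    4  106  108  106  107   17   16   16   18   14   20  478  402  350   20
650  121   34   44   40    4  106  106  106  107   16   15   17   19   20   10   22  182  335  337
700  250    4   43   43    4  106  107  107  106  548  574  530   17   16   16   18   21  336  338
750  227    4  178  180  154  152    4    3    4  528  455  524   19   21    8    3   20   20   33
800    3  182  182  181  152  152  106  107    3    5   16  440  443  203   19  236  236  236    9
```

Emit:
carry_out(increments=[[[0, -1.25, 0], [-142, 0, 387], 0.3], [[0, -1.25, 0], [-142, 0, 387], 0.3], [[0, -1.25, 0], [-142, 0, 387], 0.3], [[0, -1.25, 0], [-142, 0, 387], 0.3], [[0, -1.25, 0], [-142, 0, 387], 0.3], [[0, -1.25, 0], [-142, 0, 387], 0.3], [[0, -1.25, 0], [-142, 0, 387], 0.3], [[0, -1.25, 0], [-142, 0, 387], 0.3], [[0, -1.25, 0], [-142, 0, 387], 0.3], [[0, -1.25, 0], [-142, 0, 387], 0.3]])

```text
time_s: 0.93
ee_pos: [476.2, -333.1, 404.4]
ee_rot: [-90.0, 0.0, -5.0]
force: [0.1, -0.7, 0.7]
gripper_width: 63.9
```

```bash
cat > w.py <<'E'
from h import *
import sys
f=grab('wrist');print(f['s']['ee_pos'],f['s']['ee_rot'],f['s']['gripper_width'])
cv2.imwrite(sys.argv[1],f['frame'])
hsv=cv2.cvtColor(f['frame'],cv2.COLOR_BGR2HSV);H,S,V=[hsv[...,i].astype(int) for i in range(3)]
m=((H>105)&(H<135)&(S>130)&(V>60)).astype(np.uint8)
k,l,st,c=cv2.connectedComponentsWithStats(m)
for i in range(1,k):
    if st[i,4]>150: print(st[i],c[i],onz(f,*c[i],45).round(1),dep(f,*c[i]).round(1))
E
python3 w.py pics/w1.png
```

```text
[ 476.19779511 -333.07757747  404.40609259] [-8.99745088e+01  1.78144644e-02 -4.98945695e+00] 63.85483962803974
[183   0  47 134 352] [206.22159091  66.22443182] [ 362.1 -187.9   45. ] [ 335.1 -171.8  -31.5]
[151 137  34  96 301] [167.56478405 183.08637874] [ 288.5 -315.7   45. ] [ 245.4 -328.3  -30.5]
[311 177  18  16 209] [318.88038278 184.57894737] [ 476.1 -334.    45. ] [ 476.1 -334.1   44.2]
[ 314  208   54   49 1470] [344.45102041 232.14897959] [ 503.9 -400.3   45. ] [ 505.6 -411.3   18.4]
```

View pics/w1.png

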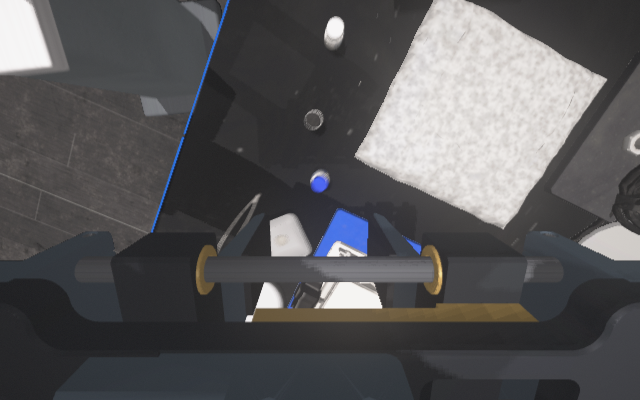

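Emit:
carry_out(increments=[[[0, 0, 0], [0, 40, -1], 0.3], [[0, 0, 0], [0, 80, -1], 0.3], [[0, 0, 0], [0, 120, -1], 0.3], [[0, 0, 0], [0, 155, -1], 0.3], [[0, 0, 0], [0, 180, -1], 0.3], [[0, 0, 0], [0, 195, -1], 0.3], [[0, 0, 0], [0, 204, -1], 0.3], [[0, 0, 0], [0, 207, -1], 0.3], [[0, 0, 0], [0, 207, -1], 0.3], [[0, 0, 0], [0, 207, -1], 0.3]], force=12)

```text
time_s: 1.82
ee_pos: [474.7, -336.3, 198.7]
ee_rot: [-90.1, -0.1, -5.4]
force: [-0.7, 0.5, 0.3]
gripper_width: 63.9
```

Emit:
carry_out(increments=[[[0, 0, 0], [0, 0, 0], 1], [[0, 0, 0], [0, 0, 0], 1], [[0, 0, 0], [0, 0, 0], 1], [[0, 0, 0], [0, 0, 0], 1], [[0, 0, 0], [0, 0, 0], 1], [[0, 0, 0], [0, 0, 0], 1], [[0, 0, 0], [0, 0, 0], 1], [[0, 0, 0], [0, 0, 0], 1]])

```text
time_s: 2.48
ee_pos: [474.4, -335.9, 197.8]
ee_rot: [-90.0, -0.0, -5.4]
force: [-0.1, 0.9, 1.6]
gripper_width: 21.3
```

Emit:
carry_out(increments=[[[0, 0, 0], [0, -20, 0], 1], [[0, 0, 0], [0, -60, 0], 1], [[0, 0, 0], [0, -100, 0], 1], [[0, 0, 0], [0, -140, 0], 1], [[0, 0, 0], [0, -170, 0], 1], [[0, 0, 0], [0, -190, 0], 1], [[0, 0, 0], [5, -200, 30], 1], [[0, 0, 0], [9, -200, 68], 1], [[0, 0, 0], [14, -200, 108], 1], [[0, 0, 0], [19, -200, 148], 1]])

```text
time_s: 3.32
ee_pos: [507.0, -189.0, 397.9]
ee_rot: [-90.0, -0.0, -5.5]
force: [0.4, 0.9, 0.2]
gripper_width: 21.6
```

Emit:
carry_out(increments=[[[0, 0, 0], [5, 0, 38], 1], [[0, 0, 0], [9, 0, 75], 1], [[0, 0, 0], [14, 0, 112], 1], [[0, 0, 0], [20, 0, 146], 1], [[0, 0, 0], [45, 0, 148], 1], [[0, 0, 0], [75, 0, 151], 1], [[0, 0, 0], [105, 0, 154], 1], [[0, 0, 0], [125, 0, 156], 1], [[0, 0, 0], [125, 0, 156], 1], [[0, 0, 0], [125, 0, 156], 1]])

```text
time_s: 4.15
ee_pos: [646.7, -46.7, 396.6]
ee_rot: [-90.0, 0.1, -5.4]
force: [-0.7, 0.8, 0.7]
gripper_width: 21.5
```

Emit:
carry_out(increments=[[[0, 0, 0], [0, 30, 0], 1], [[0, 0, 0], [0, 60, 0], 1], [[0, 0, 0], [0, 80, 0], 1], [[0, 0, 0], [0, 88, 0], 1], [[0, 0, 0], [0, 92, 0], 1], [[0, 0, 0], [0, 94, 0], 1], [[0, 0, 0], [0, 94, 0], 1], [[0, 0, 0], [0, 94, 0], 1]])

```text
time_s: 4.82
ee_pos: [646.5, -46.8, 305.3]
ee_rot: [-90.0, -0.2, -5.4]
force: [-0.6, -0.9, -0.7]
gripper_width: 21.4
```

Emit:
carry_out(increments=[[[0, 0, 0], [0, 2, 0], 1], [[0, 0, 0], [0, 4, 0], 1], [[0, 0, 0], [0, 4, 0], 1], [[0, 0, 0], [0, 4, 0], 1]])

```text
time_s: 5.15
ee_pos: [646.5, -46.7, 300.8]
ee_rot: [-90.0, -0.1, -5.4]
force: [-0.3, -0.6, 3.9]
gripper_width: 21.5
```

Emit:
carry_out(increments=[[[0, 0, 0], [0, 1, 0], 1], [[0, 0, 0], [0, 1, 0], 1], [[0, 0, 0], [0, 1, 0], 1], [[0, 0, 0], [0, 1, 0], 1]])

```text
time_s: 5.48
ee_pos: [646.5, -46.8, 300.7]
ee_rot: [-90.0, -0.2, -5.4]
force: [-1.1, 1.0, 8.1]
gripper_width: 21.5
```

```bash
python3 - <<'E'
from h import *
f=grab('scene');cv2.imwrite('pics/s2.png',cv2.resize(f['frame'][100:250,270:450],None,fx=4,fy=4));s=env.state();print(s['ee_pos'],s['force'])
E
```

```text
[646.4560993  -46.75006679 300.78395645] [-1.31019135 -0.47663073  8.41198086]
```

View pics/s2.png

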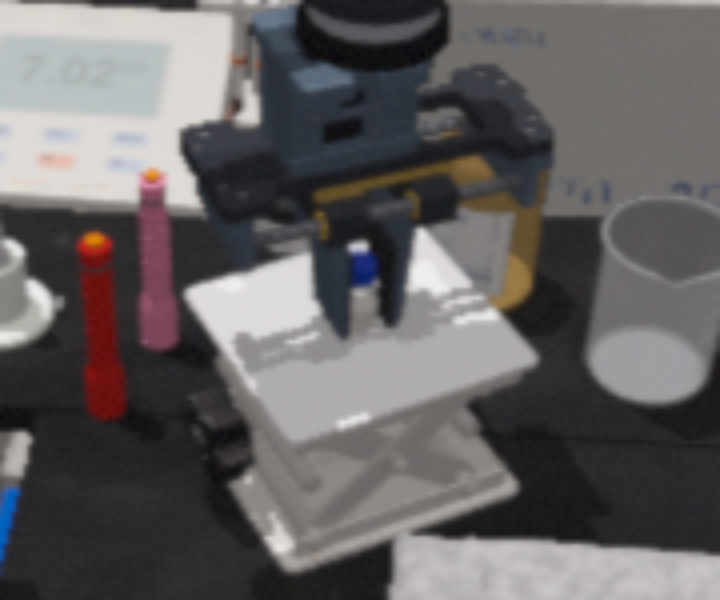

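Emit:
carry_out(increments=[[[0, 0, 0], [0, -1, 0], 1], [[0, 0, 0], [0, -1, 0], 1], [[0, 0, 0], [0, -1, 0], 0.7], [[0, 0, 0], [0, -1, 0], 0.6], [[0, 0, 0], [0, -1, 0], 0.4], [[0, 0, 0], [0, -1, 0], 0.4], [[0, 0, 0], [0, -1, 0], 0.4], [[0, 0, 0], [0, -1, 0], 0.4]])

```text
time_s: 6.2
ee_pos: [646.2, -46.8, 299.4]
ee_rot: [-90.0, 0.0, -5.4]
force: [0.3, -0.5, -0.3]
gripper_width: 54.4
```

Emit:
carry_out(increments=[[[0, 0, 0], [0, -10, 0], 0.4], [[0, 0, 0], [0, -30, 0], 0.4], [[0, 0, 0], [0, -60, 0], 0.4], [[0, 0, 0], [0, -95, 0], 0.4], [[0, 0, 0], [0, -130, 0], 0.4], [[0, 0, 0], [0, -150, 0], 0.4], [[0, 0, 0], [-40, -150, 0], 0.4], [[0, 0, 0], [-80, -150, 0], 0.4], [[0, 0, 0], [-120, -150, 0], 0.4], [[0, 0, 0], [-150, -150, 0], 0.4]])

```text
time_s: 7.03
ee_pos: [494.0, -32.4, 450.5]
ee_rot: [-90.0, 0.0, -5.4]
force: [-0.0, -0.7, 0.7]
gripper_width: 54.5
```

```bash
python3 - <<'E'
from h import *
s=env.state();print(s['ee_pos'],s['ee_rot'],s['gripper_width'])
for n,z in(('scene',142),('top',148)):
    f=grab(n);hsv=cv2.cvtColor(f['frame'],cv2.COLOR_BGR2HSV);H,S,V=[hsv[...,i].astype(int) for i in range(3)]
    m=((H>105)&(H<135)&(S>120)&(V>60)).astype(np.uint8)
    k,l,st,c=cv2.connectedComponentsWithStats(m)
    for i in range(1,k):
        p=onz(f,*c[i],z)
        if st[i,4]>10 and abs(p[0]-647)<60 and abs(p[1]+47)<60: print(n,st[i],p)
    cv2.imwrite(f'pics/{n}3.png',f['frame'])
a=cv2.resize(cv2.imread('pics/scene3.png')[130:250,280:430],(600,480));cv2.imwrite('pics/c3.png',a)
E
```

```text
[493.96811143 -32.37167036 450.49290482] [-9.00055863e+01  2.46530079e-02 -5.38233882e+00] 54.46838525242176
scene [356 163   7   8  50] [646.83204638 -45.45287196 142.        ]
```

View pics/c3.png

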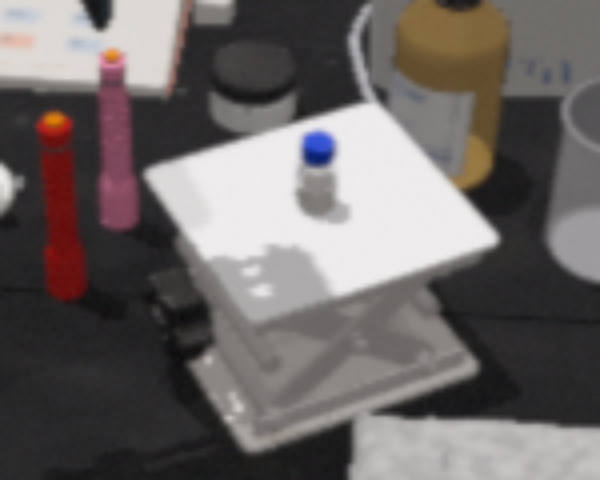

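Emit:
carry_out(increments=[[[0, 0, 0], [-3, 0, 38], 0.4], [[0, 0, 0], [-5, 0, 76], 0.4], [[0, 0, 0], [-7, 0, 114], 0.4], [[0, 0, 0], [-9, 0, 150], 0.4], [[0, 0, 0], [-11, 0, 182], 0.4], [[0, 0, 0], [-12, 0, 197], 0.4], [[0, 0, 0], [-12, 0, 197], 0.4], [[0, 0, 0], [-12, 0, 197], 0.4]])

```text
time_s: 7.8
ee_pos: [504.0, 165.3, 450.0]
ee_rot: [-90.0, -0.0, -5.3]
force: [-0.8, -0.0, -0.4]
gripper_width: 54.6
```

```bash
python3 - <<'E'
from h import *
f=grab('wrist');print(f['s']['ee_pos'],f['s']['ee_rot'])
cv2.imwrite('pics/w4.png',f['frame'])
hsv=cv2.cvtColor(f['frame'],cv2.COLOR_BGR2HSV);H,S,V=[hsv[...,i].astype(int) for i in range(3)]
k,l,st,c=cv2.connectedComponentsWithStats(((H<22)&(S>130)&(V>120)).astype(np.uint8))
for i in range(1,k):
    if st[i,4]>40: print(st[i],onz(f,*c[i],139).round(1),dep(f,*c[i]).round(1))
f=grab('wrist')
E
```

```text
[503.98455568 165.30729348 449.96642687] [-9.00242163e+01 -4.46914756e-02 -5.27682360e+00]
[571  41  17  20  76] [761.2 281.1 139. ] [719.2 274.1 187.7]
[311 188   9  10  71] [500.2 166.3 139. ] [500.3 166.7 140.7]
[419 279   7  15  42] [616.5  41.3 139. ] [536.4 190.7 359.1]
```

View pics/w4.png

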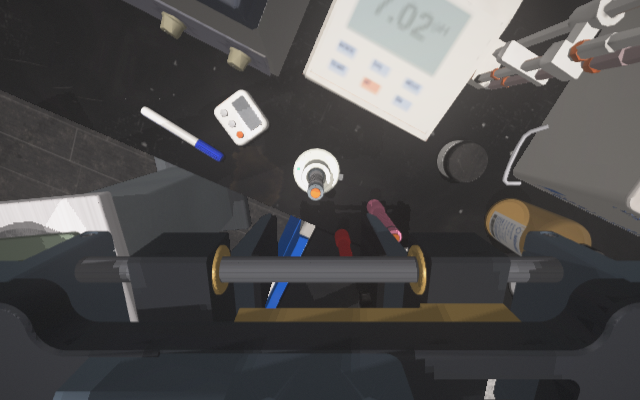

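Emit:
carry_out(increments=[[[0, 0, 0], [-4, 20, 0], 0.4], [[0, 0, 0], [-4, 60, 0], 0.4], [[0, 0, 0], [-4, 95, 0], 0.4], [[0, 0, 0], [-4, 125, 0], 0.4], [[0, 0, 0], [-4, 150, 0], 0.4], [[0, 0, 0], [-4, 170, 0], 0.4], [[0, 0, 0], [-4, 180, 0], 0.4], [[0, 0, 0], [-4, 183, 0], 0.4], [[0, 0, 0], [-4, 183, 0], 0.4], [[0, 0, 0], [-4, 183, 0], 0.4]], force=25)

```text
time_s: 8.73
ee_pos: [500.2, 164.7, 267.9]
ee_rot: [-90.0, -0.1, -5.4]
force: [-0.2, -0.4, -0.2]
gripper_width: 54.7
```

Emit:
carry_out(increments=[[[0, 0, 0], [0, 0, 0], 0.7], [[0, 0, 0], [0, 0, 0], 0.8], [[0, 0, 0], [0, 0, 0], 0.9], [[0, 0, 0], [0, 0, 0], 1], [[0, 0, 0], [0, 0, 0], 1], [[0, 0, 0], [0, 0, 0], 1], [[0, 0, 0], [0, 0, 0], 1], [[0, 0, 0], [0, 0, 0], 1]])

```text
time_s: 9.4
ee_pos: [499.5, 165.0, 266.9]
ee_rot: [-90.0, -0.0, -5.4]
force: [0.4, -0.2, 1.8]
gripper_width: 17.3
```

Emit:
carry_out(increments=[[[0, 0, 0], [0, -5, 0], 1], [[0, 0, 0], [0, -15, 0], 1], [[0, 0, 0], [0, -30, 0], 1], [[0, 0, 0], [0, -50, 0], 1], [[0, 0, 0], [0, -75, 0], 1], [[0, 0, 0], [0, -100, 0], 1], [[0, 0, 0], [0, -130, 0], 1], [[0, 0, 0], [0, -160, 0], 1], [[0, 0, 0], [0, -185, 0], 1], [[0, 0, 0], [0, -200, 0], 1]])

```text
time_s: 10.23
ee_pos: [499.1, 164.9, 470.9]
ee_rot: [-89.9, -0.3, -5.4]
force: [1.0, -0.3, -1.3]
gripper_width: 17.6
```

```bash
python3 - <<'E'
from h import *
s=env.state();print(s['ee_pos'],s['ee_rot'],s['qpos'].round(1),s['gripper_width'],s['force'])
f=grab('scene');cv2.imwrite('pics/s5.png',cv2.resize(f['frame'][60:240,180:420],(800,600)))
E
```

```text
[499.09677393 164.86034369 470.90422479] [-89.89833086  -0.26102209  -5.38686642] [17.  11.7 89.2 -0.  78.8 22.4] 17.618618214885753 [ 1.03222042 -0.31560762 -1.25420519]
```

View pics/s5.png

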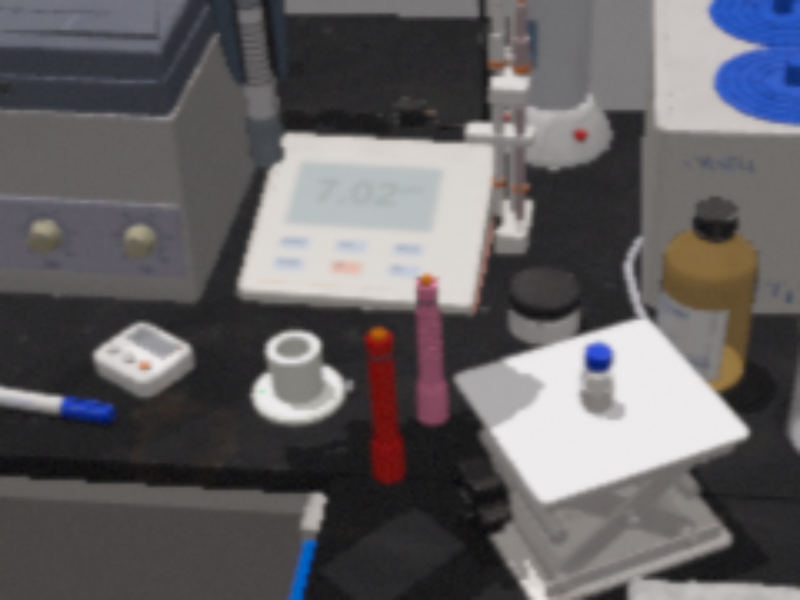

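Emit:
carry_out(increments=[[[0, 0, 0], [-10, 0, -25], 1], [[0, 0, 0], [-20, 0, -60], 1], [[0, 0, 0], [-40, 0, -95], 1], [[0, 0, -0.1], [-60, 0, -125], 1], [[0, 0, -0.2], [-75, 0, -150], 1], [[0, 0, -0.3], [-86, 0, -175], 1], [[0, 0, -0.4], [-86, 0, -190], 1], [[0, 0, -0.5], [-86, 0, -197], 1], [[0, 0, -0.6], [-86, 0, -197], 1], [[0, 0, -0.7], [-86, 0, -197], 1]])

```text
time_s: 11.12
ee_pos: [394.4, -23.6, 466.5]
ee_rot: [-90.0, -40.3, -5.5]
force: [-0.4, -0.3, -0.7]
gripper_width: 17.3
```

```bash
cat > g.py <<'E'
from h import *
s=env.state();M=R.from_euler('xyz',s['ee_rot'],degrees=True).as_matrix();V=np.array([646.5,-46.5,125.5])
print(s['ee_pos'],s['ee_rot'],s['qpos'].round(1),s['gripper_width'],s['force'])
d=np.array([.704,-.0664,-.7071]);print('tool y',M[:,1],'lens',s['ee_pos']+257*M[:,1],'go(tool)',M.T@(V-357*d-s['ee_pos']),'turn',R.from_matrix(M.T).apply(np.cross(M[:,1],d)))
E
python3 g.py
```

```text
[394.35266523 -23.63930444 466.52455151] [-90.0061155  -40.30972811  -5.47268532] [ -5.   -8.7 116.   -0.6  32.4   0.9] 17.276782943166886 [-0.37378381 -0.25279417 -0.6700203 ]
tool y [ 0.64396028 -0.06180372 -0.7625585 ] lens [559.85045639 -39.52286007 270.54701764] go(tool) [-56.74992702  68.03039432   0.92565904] turn [ 1.15037319e-03 -2.02343736e-17 -8.17865486e-02]
```

Emit:
carry_out(increments=[[[0, 0, -0.03], [-10, 12, 0], 1], [[0, 0, -0.06], [-22, 26, 0], 1], [[0, 0, -0.082], [-34, 40, 1], 1], [[0, 0, -0.082], [-44, 53, 1], 1], [[0, 0, -0.082], [-51, 61, 1], 1], [[0, 0, -0.082], [-55, 66, 1], 1], [[0, 0, -0.082], [-57, 68, 1], 1], [[0, 0, -0.082], [-57, 68, 1], 1], [[0, 0, -0.082], [-57, 68, 1], 1], [[0, 0, -0.082], [-57, 68, 1], 1]])

```text
time_s: 11.95
ee_pos: [395.9, -22.1, 378.8]
ee_rot: [-90.0, -44.9, -5.4]
force: [0.4, -0.0, -0.8]
gripper_width: 17.6
```

```bash
python3 g.py; python3 - <<'E'
from h import *
a=grab('scene');b=grab('top');np.savez('e.npz',fs=a['frame'],ft=b['frame'])
V=np.array([646.5,-46.5,125.5]);s=a['s'];M=R.from_euler('xyz',s['ee_rot'],degrees=True).as_matrix();t=M[:,1]
for n,f in(('scene',a),('top',b)):
    K=np.array(f['camera_matrix']);W=np.linalg.inv(f['c2w'])
    for q,p in dict(V=V,lens=s['ee_pos']+257*t,tail=s['ee_pos']+127*t).items():
        c=K@(W[:3,:3]@p+W[:3,3]);print(n,q,(c[:2]/c[2]).round(1))
cv2.imwrite('pics/e.png',np.vstack([cv2.resize(a['frame'][80:230,250:430],(720,600)),])) 
E
```

```text
[395.94704437 -22.13390055 378.84001335] [-90.00422015 -44.90680255  -5.38293583] [ -4.7  -4.  127.1  -2.4  11.9   2.9] 17.561356572655644 [ 0.41662073 -0.01276491 -0.76165832]
tool y [ 0.70283545 -0.06630031 -0.70825602] lens [576.57575557 -39.17307908 196.81821497] go(tool) [-1.14168155  0.14030933 -0.73108107] turn [ 9.99405762e-06  4.90020302e-18 -1.64388688e-03]
scene V [358.8 172.9]
scene lens [328.2 153.1]
scene tail [280.9 123.3]
top V [318.7 163.2]
top lens [313.4 187.2]
top tail [305.1 227.4]
```

View pics/e.png

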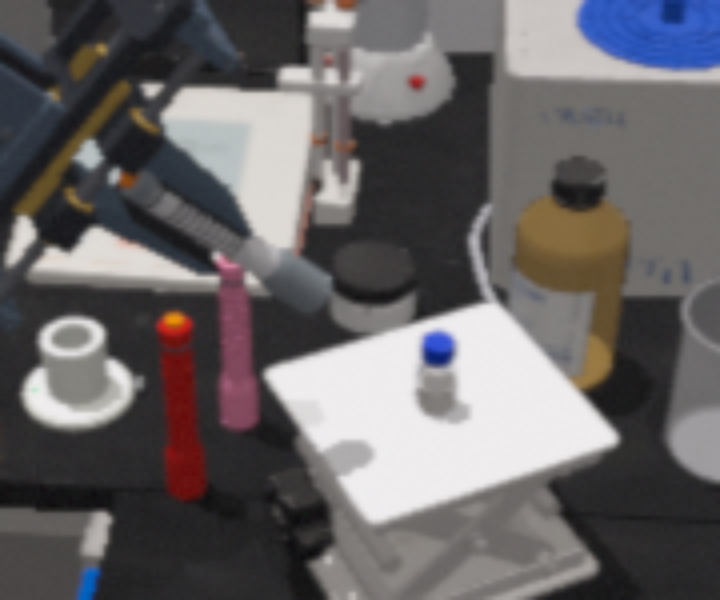

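```bash
python3 - <<'E'
from h import *
for n in('scene','top'):
    f=grab(n);s=f['s'];M=R.from_euler('xyz',s['ee_rot'],degrees=True).as_matrix();t=M[:,1];L=s['ee_pos']+257*t
    K=np.array(f['camera_matrix']);Z=f['z_map'];v,u=np.mgrid[:400,:640];W=np.linalg.inv(f['c2w'])
    P=np.stack([(u-K[0,2])/K[0,0]*Z,(v-K[1,2])/K[1,1]*Z,Z],-1)@f['c2w'][:3,:3].T+f['c2w'][:3,3]
    a=-(P-L)@t; r=np.linalg.norm(P-L+a[...,None]*t,axis=-1); m=(r<20)&(a>-6)&(a<62)&(Z>0)
    pr=lambda p:(lambda c:c[:2]/c[2])(K@(W[:3,:3]@p+W[:3,3]))
    l,b=pr(L),pr(L-60*t); e=(b-l)/np.linalg.norm(b-l); q=np.array([-e[1],e[0]])
    xy=np.argwhere(m)[:,::-1]-l; k=xy@e; o=xy@q; ppm=np.linalg.norm(b-l)/60
    print(n,'px along per mm',ppm,'min along px',k.min(),'V off px',(pr(np.array([646.5,-46.5,125.5]))-l)@q)
    for i in range(int(k.min()),int(k.max())+1,3):
        z=o[(k>=i)&(k<i+3)]
        if len(z): print(i,len(z),z.min().round(1),z.max().round(1),((z.min()+z.max())/2).round(2))
    if n=='top': cv2.imwrite('pics/t6.png',cv2.resize(f['frame'][130:250,250:370],(600,600)))
E
```

```text
scene px along per mm 0.40677174282085116 min along px -3.368152465758667 V off px -0.2618876719132937
-3 29 -5.2 5.6 0.21
0 35 -5.1 5.9 0.41
3 34 -5.3 6.0 0.34
6 35 -5.2 6.1 0.43
9 35 -4.9 6.2 0.63
12 31 -5.2 5.7 0.25
15 26 -3.9 4.7 0.38
18 24 -3.6 4.5 0.43
21 16 -4.0 2.0 -1.02
24 1 -3.2 -3.2 -3.2
top px along per mm 0.2908731615342691 min along px -4.13569493066408 V off px -0.31057843220315506
-4 23 -4.5 5.7 0.64
-1 35 -5.1 6.1 0.52
2 34 -5.3 5.9 0.32
5 36 -5.3 6.3 0.49
8 12 -3.3 5.9 1.27
```

View pics/t6.png

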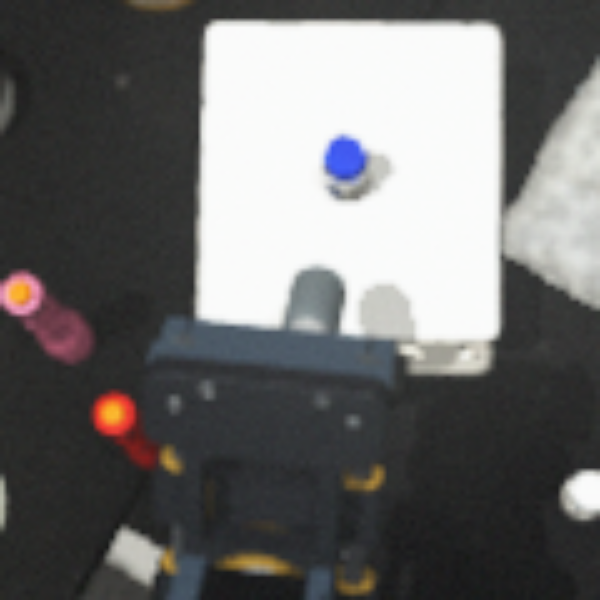

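Emit:
carry_out(increments=[[[0, 0, 0], [0, 0, 0], 1], [[0, 0, 0], [0, 0, 0], 1], [[0, 0, 0], [0, 0, 0], 1], [[0, 0, 0], [0, 0, 0], 1], [[0, 0, 0], [0, 0, 0], 1], [[0, 0, 0], [0, 0, 0], 1]])

```text
time_s: 12.65
ee_pos: [395.7, -22.1, 378.0]
ee_rot: [-90.0, -44.8, -5.4]
force: [-0.2, -0.2, -0.9]
gripper_width: 17.5
```

```bash
python3 g.py; python3 -c "
from workcell import env
print(env.job_done())"
```

```text
[395.66981809 -22.11034074 378.00261613] [-90.00780142 -44.80716245  -5.37907828] [ -4.7  -3.9 127.2  -2.4  11.9   2.9] 17.546230252032757 [-0.22439682 -0.23853405 -0.88503935]
tool y [ 0.70160672 -0.06619965 -0.70948264] lens [575.98274536 -39.12365088 195.66557782] go(tool) [-0.35394979 -0.25574976 -0.72854599] turn [ 2.48902953e-05 -3.62326638e-18 -3.38293832e-03]
the job is handed in; nothing more can be done
None
```

The job is done and handed in at about 12.7 s of robot time, well under the 48 s limit.

- **Vial:** The blue-capped vial stands upright on the jack plate at about (646.5, −46.5). That is within about 2 mm of the plate centre I measured, and I let go of it. I did not go near the black and white vials.
- **Torch:** I drew it straight up out of the holder and am still holding it at 25 N. It is tilted about 45° with its tail up. The lens is about 100 mm from the middle of the vial, clear of the vial, jack and holder.
- **Last checks:** The torch's outline in the scene and top views lay within about 0.5 px (1–2 mm) of the planned axis. The arm's pose was within about 1 mm and 0.2° of the target and steady, and the wrist force was under 1 N. No check failed; a rough reading by eye of the torch's slope was about 1–2° off, but the outline fit did not bear it out.

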